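Stand a top-heavy gear on the inspection plate

TASK

Take the gear with the eight big teeth out of the leaning rack and stand it upright on the narrow end of its shaft, hub up, near the middle of the round inspection plate. Let go slowly so that it stays standing still, and do not drop it or let it fall over. Leave the other gear in its hole and do not disturb the things lying about.

Things in the scene. Friction and masses are not known exactly. Their poses are not given: they have to be found in the camera images.
- coarse_mid (a point): Gear to stand up, steel, 103 mm tall, one axis. From below: plain shaft 20 mm across, 55 long, flat end; head 54 across, 14 thick, EIGHT big teeth; smooth hub 24 across, 34 tall. Point: on the axis, 51.5 mm above the shaft's end (head 3.5 to 17.5, hub 17.5 to 51.5 mm above it); z from shaft to hub. 0.2 to 0.45 kg, centre of mass 63 mm up: tips over past 9 degrees.
- fine_mid (a point): The other gear, to be left alone: same sizes, steel and hub, but 22 small teeth. Point and axes as for the first. The two sit shaft-down in the rack's two holes, either way round, heads resting on the board.
- rack: Fixed fibreboard rack. Base 160 x 230 x 12 mm; on it a board 70 x 220 x 25 mm tipped 26 degrees, with two 29 mm square through holes at y = +55, -55 mm. Middle of its upper face: 115 mm above the origin. Gears in it lean 26 degrees, hubs to the rack's -x (robot side), and come clear drawn 60 mm out along their own axis. Origin: under the base's centre; y along the holes, z up.
- plate_top (a point): Centre of the top face of the dark round steel plate (90 mm across, level, no rim) on the fixed grey inspection stand; z up, 37 mm above the table. Stand base 150 x 150 mm, 25 high. A thin post with a dial, up to 123 mm above the table, stands at x = +62, y = +55 mm in this point's axes; nothing is above the plate.
- motor: Bystander: square motor 42 x 42 x 41 mm, shaft up to 61 mm. Origin under its centre.
- coupling: Bystander: cream tube 27 mm across, 40 mm tall, standing. Origin under its centre.
- collar: Bystander: aluminium ring 22 mm across, 12 mm tall, lying on the rack's base plate at its -x edge. Origin under its centre.
- weight: Bystander: brass weight 22 mm across, 20 mm tall, on the stand's base at its -x, -y corner. Origin under its centre.
- driver: Bystander: screwdriver lying on the table.
- caliper: Bystander: caliper 190 mm long lying on the table.

How it is judged (in metres and radians):
On the way:
1. the eight-tooth gear is held in the gripper, clear of the rack and not yet on the plate (z of coarse_mid in the frame of rack above 0.15 m and contact force between coarse and the fingers above 0.5 N and contact force between coarse and rack below 0.05 N and contact force between coarse and stand below 0.05 N), for 0.1 s.
At the end, for the whole second after the job is handed in: The eight-tooth gear stands shaft-down on the round plate, upright within 0.06 rad, axis within 30 mm of the plate's centre, mid-point 48.5 to 54.5 mm above the plate, at rest (under 0.02 m/s, 0.15 rad/s) and released; the other gear is within 12 mm of its start (angle between coarse_mid's own z axis and vertical below 0.06 rad and horizontal distance between coarse_mid and plate_top below 0.03 m and z of coarse_mid in the frame of plate_top between 0.0485 and 0.0545 m and linear speed of coarse below 0.02 m/s and angular speed of coarse below 0.15 rad/s and contact force between coarse and the fingers below 0.05 N and distance of fine_mid from where it was at the start of the episode below 0.012 m); the robot touches nothing.
It fails at once if the eight-tooth gear is dropped (moves faster than 0.4 m/s while the fingers do not hold it) (linear speed of coarse above 0.4 m/s and contact force between coarse and the fingers below 0.05 N).
It fails at once if the eight-tooth gear falls over (more than 70 degrees from upright) (angle between coarse_mid's own z axis and vertical above 1.22 rad).
It fails at once if the other gear is moved by more than 20 mm (distance of fine_mid from where it was at the start of the episode above 0.02 m).
It fails at once if a bystander is moved by more than 30 mm (distance of any of motor, coupling, collar, weight, driver, caliper from where it was at the start of the episode above 0.03 m).
It also fails if it takes over 54 s, if anything falls off the work surface, if the arm or the gripper's body presses on something with over 40 N, if the wrist force passes 120 N, or if a joint passes its speed limit or range.

ROBOT

A 6-joint arm with a two-finger parallel gripper is mounted at the origin on the work surface. World frame = base frame: x ahead of the robot, y to its left, z up, the work surface at z = 0. Lengths are in m, angles in degrees, forces in N, time in s.
With the tool pointing down it reaches from about 0.35 to 0.875 m from the base axis. Payload 15.5 kg.
Tool frame: the origin (TCP) lies at the very end of the fingers, on their centre line; the grasp point (between the pads) lies 19 mm behind it; z points along the fingers, y is the direction in which the jaws open and shut (so a half turn about z gives the same grasp; the last joint's range is limited). The gripper opens to 85 mm and grips with 20 to 120 N. Pads are 22 mm wide; open, the fingers measure 114 mm over their backs; the gripper's body (76 mm by 85 mm) begins 54 mm behind the grasp point. The pads swing forward as they close: fully open they stand 13 mm farther back than shut.
Start: joints at [60.418, 28.281, 77.091, -0, 74.628, -5.472], TCP at [0.255, 0.57, 0.206] pointing down, gripper open.
Joint ranges: [-166.48, 166.48], [-47.26, 123.95], [12.59, 153.08], [-70.14, 250.14], [6.76, 159.57], [-176.63, 176.63]. Speed limits (degrees/s): [108.29, 108.29, 147.25, 172.46, 172.46, 172.46].

INTERFACE

Orientations are given as a 3x3 rotation matrix whose columns are the frame's x, y, z axes.
In Python, from plant import robot, eoat, grab_frame, get_calibration, ticket, nets gives the robot as it stands. Calls block until the motion is done:
- robot.move_ptp(position, orientation): joint-space move of the TCP to a pose.
- robot.move_l(position, max_speed=0.15, attitude=None, contact_N=None): straight line of the TCP; attitude=None keeps the orientation; max_speed is the mean speed in m/s. With contact_N (N) it stops when the force on the tool has changed by that much, and returns True; else False.
- robot.goto_joints(angles): joint-space move.
- eoat.release() and eoat.gripper_close(force=None): open the fingers fully, or close them until they stop; force is the grip in N (None keeps the last).
- robot.sleep(seconds).
- robot.solve_ik(position, orientation): joint angles nearest the present ones, or None.
- robot.get_obs(): the state.
- grab_frame(name): name is "side" or "top"; returns the picture (384x512x3 uint8, red, green, blue); there is no depth.
- get_calibration(name): a dict with "fx", "fy", "cx", "cy" (pixels), "camera_from_world" (4x4, takes a point from world to camera coordinates). Camera axes: x right, y down, z forward; pixel columns grow to the right and rows downward; lengths in m; the calibration is good to about 2 mm. A picture is of the moment at which its call begins. get_calibration takes no time and is no camera call.
A pose or a line that the arm cannot do raises robot.IKError and nothing moves.
- ticket.job_done(): hands the job in, once; it reports no verdict.
Trained networks look in the newest picture that a camera, given by its name, has taken for a name from the list of things; names that differ only in an ending like _2 or _b are one class to them, and where a whole thing is asked for, a point or a joint stands for the part that bears it (a point fixed in the world has none). Each returns a list of dicts, best first, with "p" (0 to 1); they miss things now and then, are a little off and sometimes report something else, mostly with a low value. They report only what shows in the picture. A call takes as long as a camera call.
- nets.spot_in(target, camera): "at" ([x, y, z] in m, in world coordinates, good to about 4 mm: the middle of the surface that is visible of it).
- nets.silhouettes(target, camera): "mask" (384x512 bool, what is visible of it).
The state is a dict: "time_s": time; "joint_positions": joint angles; "qvel": joint speeds; "tau": joint torques, N m; "tool_pos": TCP position; "orientation": TCP orientation; "wrist_force": force on the tool from outside, world axes, zero at the start; "torque": the same for the moment, N m; "gripper_width": finger opening in m.
Only numpy, scipy, OpenCV 4.12 (cv2) and the standard library are available. Lean on these libraries where they do the work, as an engineer would, in place of code of your own. Each camera call takes 0.05 s, during which the arm holds its last target.

## Working session

There is one attempt and no reset: what is moved stays moved. The work goes in short steps, each a Python script; the robot and the scene stay as the last script left them, time stands still between calls to the robot, and variables do not carry over. Pictures are saved under pics/ and viewed, and the job is handed in when it is done.

```bash
ls; mkdir -p pics
python3 - <<'E'
from plant import robot, eoat, grab_frame, get_calibration, ticket, nets
import cv2, numpy as np
for c in ("side","top"):
    im=grab_frame(c); cv2.imwrite(f"pics/{c}0.png",im[:,:,::-1])
    k=get_calibration(c); print(c,k["fx"],k["cx"],k["cy"]); print(np.round(k["camera_from_world"],4).tolist())
    for n in ["coarse_mid","fine_mid","rack","plate_top","motor","coupling","collar","weight","driver","caliper"]:
        try:
            r=nets.spot_in(n,c); print(n,[(np.round(d["at"],3).tolist(),round(d["p"],2)) for d in r[:3]])
        except Exception as e: print(n,repr(e))
print(robot.get_obs()["time_s"])
E
```

```text
pics
side 441.39513260534517 256.66608949964535 191.59254831304617
[[-0.9998, -0.0179, -0.0128, 0.5512], [-0.0034, 0.6997, -0.7144, 0.0976], [0.0218, -0.7142, -0.6996, 1.1242], [0.0, 0.0, 0.0, 1.0]]
coarse_mid [([0.592, -0.181, 0.13], 0.61)]
fine_mid [([0.606, -0.066, 0.13], 0.73)]
rack [([0.607, -0.078, 0.012], 0.55)]
plate_top [([0.602, 0.165, 0.027], 0.68)]
motor []
coupling [([0.75, 0.017, 0.023], 0.6)]
collar []
weight [([0.602, 0.165, 0.027], 0.62), ([0.542, 0.081, 0.044], 0.49)]
driver [([0.417, 0.29, 0.023], 0.82)]
caliper [([0.398, -0.334, 0.004], 0.7)]
top 491.0249596922276 253.27523805214938 178.1263167298801
[[0.0181, -0.9997, -0.0135, -0.0185], [-0.9978, -0.0172, -0.0639, 0.5863], [0.0636, 0.0146, -0.9979, 1.5487], [0.0, 0.0, 0.0, 1.0]]
coarse_mid [([0.596, -0.187, 0.133], 0.56)]
fine_mid [([0.602, -0.082, 0.129], 0.62)]
rack [([0.75, 0.012, 0.038], 0.3)]
plate_top [([0.6, 0.143, 0.026], 0.73)]
motor [([0.453, 0.037, 0.043], 0.76), ([0.595, -0.189, 0.134], 0.5)]
coupling [([0.392, -0.338, 0.007], 0.34)]
collar [([0.601, -0.084, 0.13], 0.16)]
weight []
driver [([0.419, 0.28, 0.024], 0.84), ([0.595, -0.188, 0.131], 0.59)]
caliper [([0.396, -0.339, 0.01], 0.63), ([0.601, 0.141, 0.024], 0.6)]
1.1
```

Run:
```python
import cv2
for c in ("side","top"):
    im=cv2.imread(f"pics/{c}0.png"); cv2.imwrite(f"pics/{c}0b.png",cv2.resize(im,(800,600),interpolation=cv2.INTER_CUBIC))
im=cv2.imread("pics/top0.png")[100:340,140:400]; cv2.imwrite("pics/top0c.png",cv2.resize(im,None,fx=2.5,fy=2.5,interpolation=cv2.INTER_CUBIC)[:600,:800])
```

```text
(no output)
```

View pics/side0b.png

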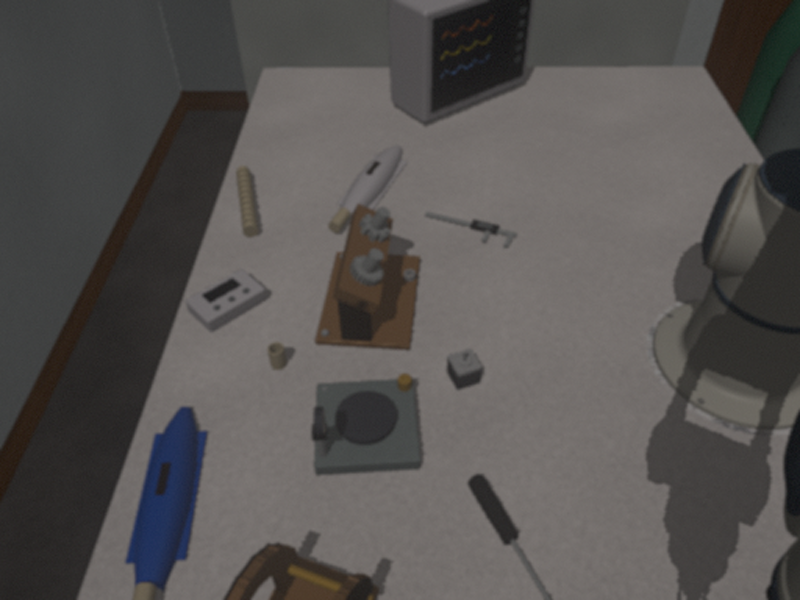

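View pics/top0b.png

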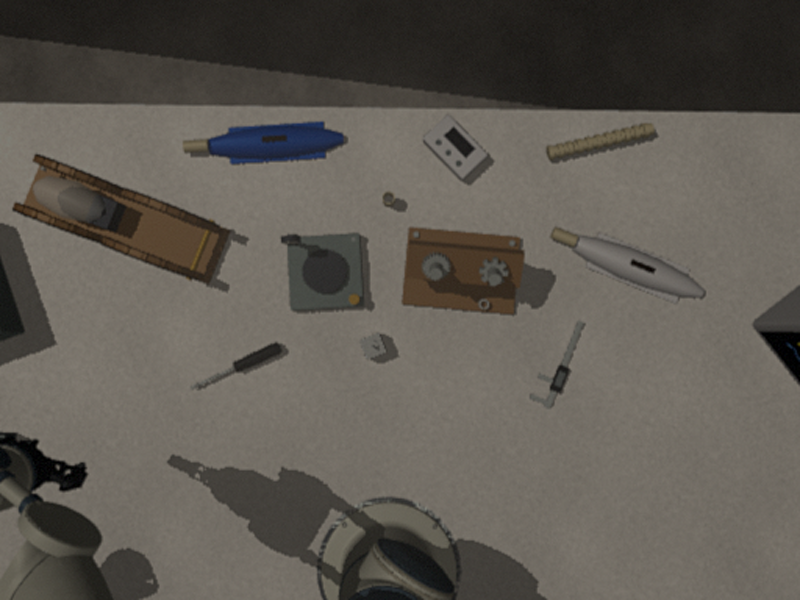

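The side view shows the coarse gear at about (377,225) and the fine one at (368,265); the plate is at (367,417), all at 800x600 scale. In the top view the coarse gear is at (494,270), the fine one at (436,266) and the plate at (326,271). I'll zoom in to measure them.

Run:
```python
import cv2
im=cv2.imread("pics/top0.png")[135:215,250:345]; cv2.imwrite("pics/top_rack.png",cv2.resize(im,None,fx=7,fy=7,interpolation=cv2.INTER_CUBIC))
im=cv2.imread("pics/side0.png")[125:225,195:280]; cv2.imwrite("pics/side_rack.png",cv2.resize(im,None,fx=6,fy=6,interpolation=cv2.INTER_CUBIC))
```

```text
(no output)
```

View pics/top_rack.png

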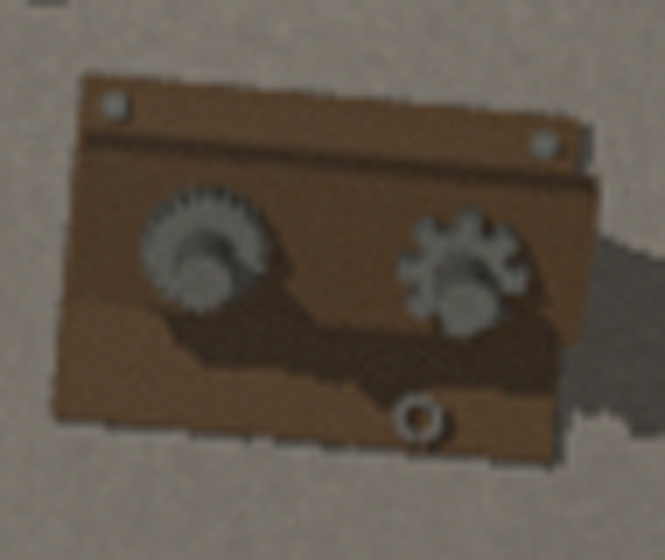

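View pics/side_rack.png

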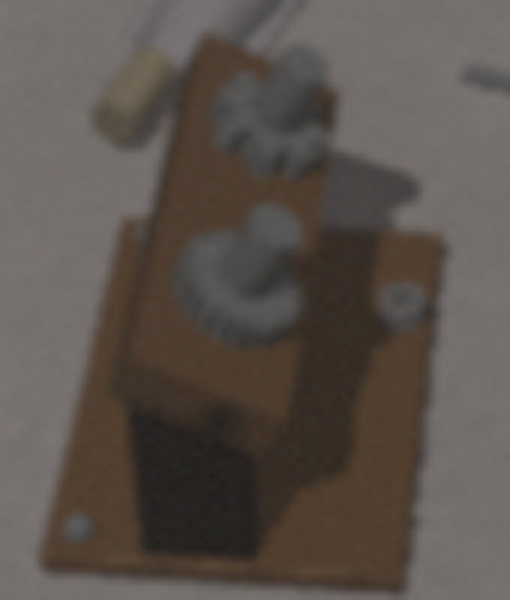

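```bash
cat > h.py <<'E'
from plant import robot, eoat, grab_frame, get_calibration, ticket, nets
import cv2, numpy as np
from scipy.optimize import least_squares
from scipy.spatial.transform import Rotation as R
K={c:get_calibration(c) for c in("side","top")}
def proj(c,P):
    k=K[c];T=np.array(k["camera_from_world"]);p=np.atleast_2d(P)@T[:3,:3].T+T[:3,3]
    return np.c_[k["fx"]*p[:,0]/p[:,2]+k["cx"],k["fy"]*p[:,1]/p[:,2]+k["cy"]]
def tri(obs):
    f=lambda X:np.concatenate([proj(c,X)[0]-uv for c,uv in obs])
    s=least_squares(f,[.6,0,.1]);return s.x,s.fun
E
python3 - <<'E'
from h import *
t=lambda u,v:np.array([(u+.5)/7-.5+250,(v+.5)/7-.5+135]); s=lambda u,v:np.array([(u+.5)/6-.5+195,(v+.5)/6-.5+125])
C=np.array([[.08,.115,.012],[.08,-.115,.012],[-.08,-.115,.012],[-.08,.115,.012]])
T=np.array([t(85,74),t(587,118),t(555,465),t(55,420)]); S=np.array([s(42,565),s(127,218),s(442,236),s(405,588)])
def W(q,P): return np.asarray(P)@R.from_euler('z',q[2]).as_matrix().T+[q[0],q[1],0]
for use in("t","s","ts"):
    def f(q):
        r=[]
        if "t" in use:r.append((proj("top",W(q,C))-T).ravel())
        if "s" in use:r.append((proj("side",W(q,C))-S).ravel())
        return np.concatenate(r)
    o=least_squares(f,[.6,-.13,0]);print(use,o.x[:2],np.degrees(o.x[2]),np.round(o.fun,1))
q=o.x;n=np.array([-np.sin(np.radians(26)),0,np.cos(np.radians(26))])
for nm,y,a,b in(("coarse",-.055,t(467,305),s(302,65)),("fine",.055,t(203,282),s(275,228))):
    X,r=tri([("top",a),("side",b)]); e=W(q,[[0,y,.115]]+n*.048)[0]
    print(nm,"hubtop",np.round(X,4),np.round(r,1),"expected",np.round(e,4),"mid exp",np.round(W(q,[[0,y,.115]]-n*.0035)[0],4))
# plate
for c in("top","side"):
    m=nets.silhouettes("plate_top",c);print(c,len(m),[(d["p"],int(d["mask"].sum())) for d in m])
    if m: cv2.imwrite(f"pics/m_{c}.png",m[0]["mask"].astype(np.uint8)*255)
    if c=="top": im=cv2.imread("pics/top0.png")[140:205,175:245]
    else: im=cv2.imread("pics/side0.png")[235:310,190:280]
    cv2.imwrite(f"pics/st_{c}.png",cv2.resize(im,None,fx=7,fy=7,interpolation=cv2.INTER_CUBIC))
E
```

```text
t [ 0.60593068 -0.14245351] -4.199249017513008 [ 0.1 -0.1 -0.2 -0.   0.3  0.1 -0.1 -0. ]
s [ 0.60775019 -0.13226569] -4.292324920729517 [-0.5 -0.2 -0.5  0.3  0.7  0.1  0.3 -0.2]
ts [ 0.60713822 -0.13832653] -4.266488616346628 [-1.1 -0.5 -1.5 -0.4 -1.1 -0.3 -1.4 -0.5  0.  -1.9 -0.2 -1.   0.9 -1.3
  0.6 -2. ]
coarse hubtop [ 0.5827 -0.1937  0.1523] [ 0.  -0.5  0.5  0. ] expected [ 0.5821 -0.1916  0.1581] mid exp [ 0.6046 -0.1933  0.1119]
fine hubtop [ 0.5902 -0.0838  0.1521] [ 0.  -0.4  0.4  0. ] expected [ 0.5902 -0.0819  0.1581] mid exp [ 0.6128 -0.0836  0.1119]
top 1 [(0.93, 2211)]
side 0 []
```

View pics/st_top.png

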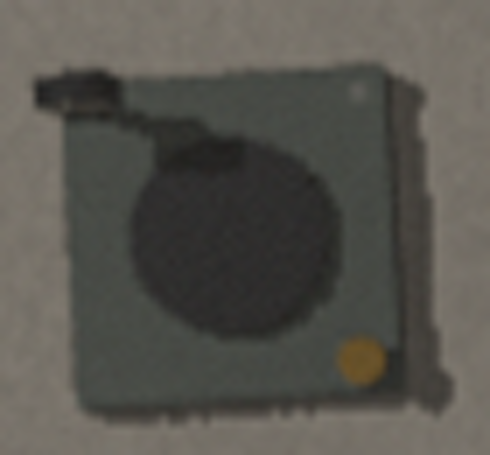

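View pics/st_side.png

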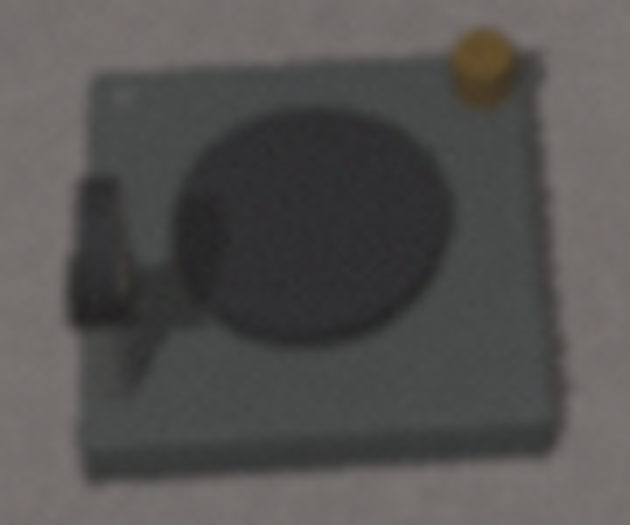

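Run:
```python
from h import *
t=lambda u,v:np.array([(u+.5)/7-.5+250,(v+.5)/7-.5+135]); s=lambda u,v:np.array([(u+.5)/6-.5+195,(v+.5)/6-.5+125])
tt=lambda u,v:np.array([(u+.5)/7-.5+175,(v+.5)/7-.5+140]); ss=lambda u,v:np.array([(u+.5)/7-.5+190,(v+.5)/7-.5+235])
C=np.array([[.08,.115,0],[.08,-.115,.012],[-.08,-.115,.012],[-.08,.115,0]])
S=np.array([s(42,570),s(127,218),s(442,236),s(405,590)])
def W(q,P): return np.asarray(P)@R.from_euler('z',q[2]).as_matrix().T+[q[0],q[1],0]
o=least_squares(lambda q:(proj("side",W(q,C))-S).ravel(),[.6,-.13,0]);print("side rack",o.x[:2],np.degrees(o.x[2]),np.round(o.fun,1))
# plate by ellipse outlines: sample circle vs measured extents
def ext(c,x,y):
    a=np.linspace(0,2*np.pi,200);p=proj(c,np.c_[x+.045*np.cos(a),y+.045*np.sin(a),0*a+.037]);return np.r_[p.min(0),p.max(0)]
for c,e in(("top",np.r_[tt(131,136),tt(342,341)]),("side",np.r_[ss(175,104),ss(455,348)])):
    o=least_squares(lambda q:ext(c,*q)-e,[.6,.15]);print(c,"plate",o.x,np.round(o.fun,1))
# stand base: corners z=.025 from top image
Cs=np.array([[.075,.075,.025],[.075,-.075,.025],[-.075,-.075,.025],[-.075,.075,.025]])
o=least_squares(lambda q:(proj("top",W(q,Cs))-np.array([tt(65,78),tt(384,66),tt(405,400),tt(80,405)])).ravel(),[.6,.15,0]);print("stand top",o.x[:2],np.degrees(o.x[2]),np.round(o.fun,1))
C2=Cs.copy();
o=least_squares(lambda q:(proj("side",W(q,C2))-np.array([ss(85,445),ss(93,75),ss(532,55),ss(555,425)])).ravel(),[.6,.15,0]);print("stand side",o.x[:2],np.degrees(o.x[2]),np.round(o.fun,1))
p=robot.get_obs();print(proj("side",p["tool_pos"]),proj("top",p["tool_pos"]))
k=K["side"]["camera_from_world"];print("cams",-np.array(k)[:3,:3].T@np.array(k)[:3,3]);k=K["top"]["camera_from_world"];print(-np.array(k)[:3,:3].T@np.array(k)[:3,3])
```

```text
side rack [ 0.60835614 -0.13767818] -4.407567359219354 [-0.1  0.5 -0.5 -0.9  0.6 -1.1  0.   1. ]
top plate [0.59722579 0.13378204] [ 0.9  0.4 -0.9 -0.4]
side plate [0.59868269 0.14528243] [ 0.3  1.3 -0.3 -1.1]
stand top [0.59878414 0.13647387] 3.500761540677257 [-0.2  0.3  1.1 -0.  -0.1 -0.8 -0.8  0.5]
stand side [0.59888576 0.14325451] 3.828053809146419 [-0.9  0.6  0.6 -0.5 -0.3 -0.5  0.7  0.1]
[[472.80531051 457.84795459]] [[ 42.53225295 288.91984664]]
cams [0.52692214 0.74446898 0.86327338]
[ 0.48681841 -0.03108517  1.5826397 ]
```

The cameras differ by about 5–10 mm in y: plate 0.134 from top and 0.145 from side, rack −0.1425 and −0.138. That is within the grasp and plate tolerances, so I'll use the means. The yaw (−4.3°) and heights agree. Next I approach along the gear's axis.

```bash
cat >> h.py <<'E'
yaw=np.radians(-4.3); Rz=R.from_euler('z',yaw).as_matrix()
rack=np.array([.6075,-.140,0]); a=np.radians(26)
n=Rz@np.array([-np.sin(a),0,np.cos(a)])
mid=rack+Rz@np.array([0,-.055,.115])-n*.0035
yt=Rz@np.array([0,1,0])
def ori(z,y): 
    z=z/np.linalg.norm(z); y=y-z*(y@z); y/=np.linalg.norm(y); return np.c_[np.cross(y,z),y,z]
def snap(tag,box=None):
    for c in("side","top"):
        im=grab_frame(c)[:,:,::-1]
        if box: 
            x0,y0,x1,y1=box[c]; im=im[y0:y1,x0:x1]
        f=min(780/im.shape[1],590/im.shape[0]);cv2.imwrite(f"pics/{tag}_{c}.png",cv2.resize(im,None,fx=f,fy=f,interpolation=cv2.INTER_CUBIC))
BR={"side":(180,90,320,230),"top":(230,120,370,225)}
E
python3 - <<'E'
from h import *
o=robot.get_obs();print(mid,o["orientation"])
G=mid+n*.0235
for s in(1,-1):
    O=ori(-n,s*yt)
    print(s,robot.solve_ik(G+n*.11,O),robot.solve_ik(G,O))
E
```

```text
[ 0.60490615 -0.19496022  0.11185422] [[-9.12774251e-01  4.08464401e-01  1.15891477e-05]
 [ 4.08464401e-01  9.12774251e-01  1.41195683e-05]
 [-4.81093462e-06  1.76217327e-05 -1.00000000e+00]]
1 [ -32.68462315   13.25241439  104.14446889   18.56420043   40.8877447
 -130.15024233] [ -29.87877312   25.21588859  105.32386315   23.95319108   27.78708719
 -134.73428452]
-1 [-32.68462315  13.25241439 104.14446889  18.56420043  40.8877447
  49.84975767] [-29.87877312  25.21588859 105.32386315  23.95319108  27.78708719
  45.26571548]
```

Run:
```python
from h import *
G=mid+n*.0235
O=ori(-n,-yt)
p=np.array(robot.get_obs()["tool_pos"])
robot.move_l([p[0],p[1],.36],max_speed=.2)
print(robot.solve_ik(np.array([.598,.139,.3]),ori(np.array([0,0,-1.]),-yt)),robot.solve_ik(np.array([.598,.139,.112]),ori(np.array([0,0,-1.]),-yt)))
robot.move_ptp(G+n*.11,O)
o=robot.get_obs();print(o["time_s"],o["tool_pos"],o["joint_positions"])
snap("app",BR)
print(proj("side",G+n*.11),proj("top",G+n*.11))
```

```text
[ 7.51464408e+00  2.32665300e+01  7.07089521e+01 -2.54444375e-14
  8.60245179e+01  1.01814644e+02] [ 7.51464408e+00  3.31320052e+01  8.47076620e+01 -2.54444375e-14
  6.21603327e+01  1.01814644e+02]
4.9917 [ 0.54687064 -0.19008283  0.23192756] [-32.62684145  13.25627965 104.12519172  18.56485431  40.89809402
  49.84304951]
[[258.74704331 110.78959891]] [[318.32192172 188.84467831]]
```

View pics/app_side.png

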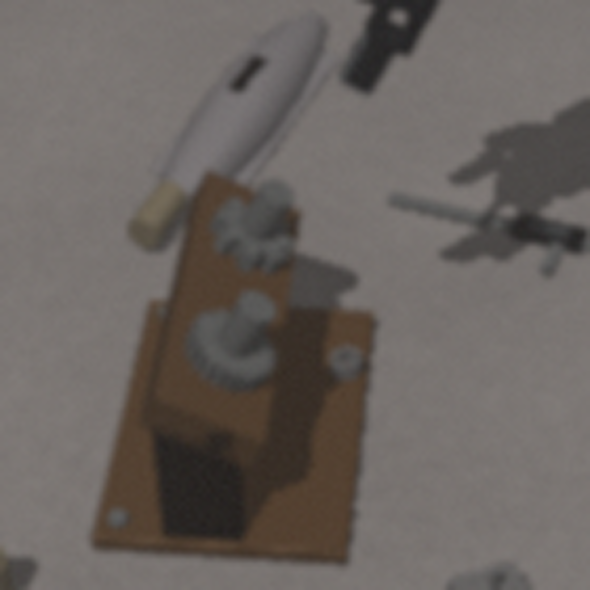

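View pics/app_top.png

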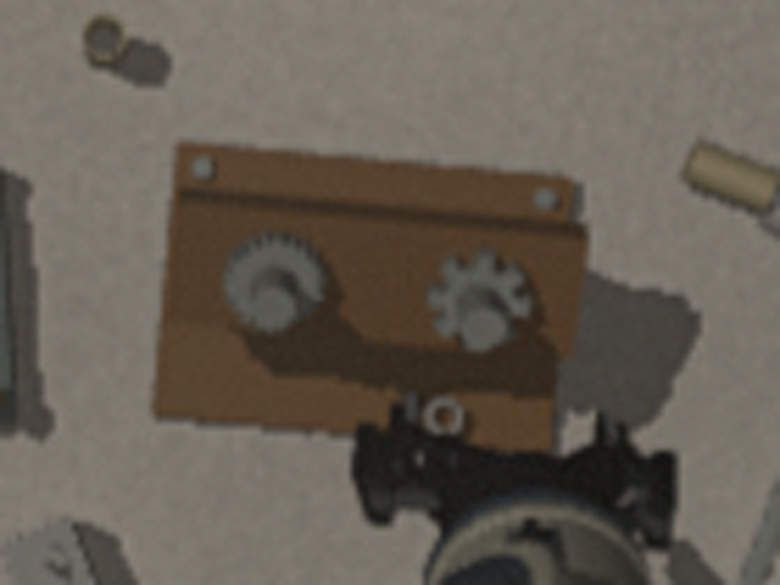

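Run:
```python
from h import *
G=mid+n*.0235
z=lambda c,p:(np.array(p)-np.array(BR[c][:2]))*{"side":590/140,"top":780/140}[c]
for c in("side","top"):
    for nm,P in(("hubtop",mid+n*.0515),("G",G),("tcp",G+n*.11),("tip+",G+n*.123+yt*.0475),("tip-",G+n*.123-yt*.0475)): print(c,nm,np.round(z(c,proj(c,P)[0])))
```

```text
side hubtop [276. 184.]
side G [258. 215.]
side tcp [332.  88.]
side tip+ [334. 118.]
side tip- [348.  28.]
top hubtop [481. 321.]
top G [478. 301.]
top tcp [492. 384.]
top tip+ [397. 385.]
top tip- [591. 403.]
```

Run:
```python
from h import *
G=mid+n*.0235
robot.move_l(G+n*.05,max_speed=.1)
o=robot.get_obs();print(o["time_s"],o["tool_pos"]-(G+n*.05))
snap("app2",BR)
z=lambda c,p:np.round((np.array(p)-np.array(BR[c][:2]))*{"side":590/140,"top":780/140}[c])
for c in("side","top"): print(c,z(c,proj(c,G+n*.063+yt*.0475)),z(c,proj(c,G+n*.063-yt*.0475)))
```

```text
5.8417 [1.51605046e-05 9.58721272e-06 2.51907618e-04]
side [[291. 191.]] [[307. 100.]]
top [[393. 338.]] [[579. 355.]]
```

View pics/app2_side.png

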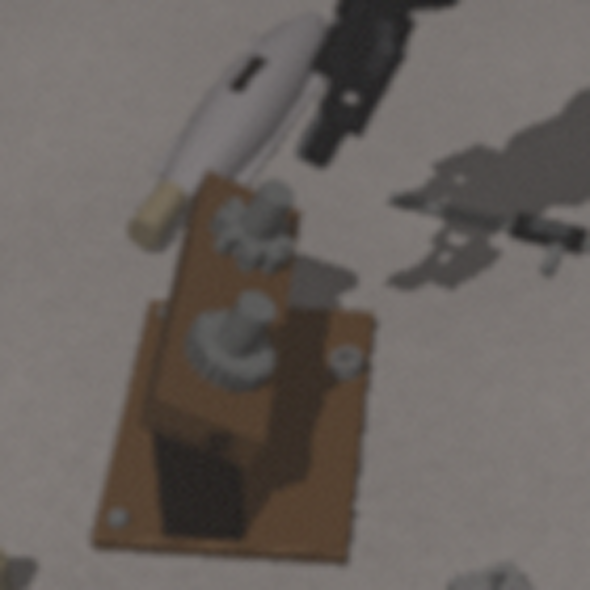

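View pics/app2_top.png

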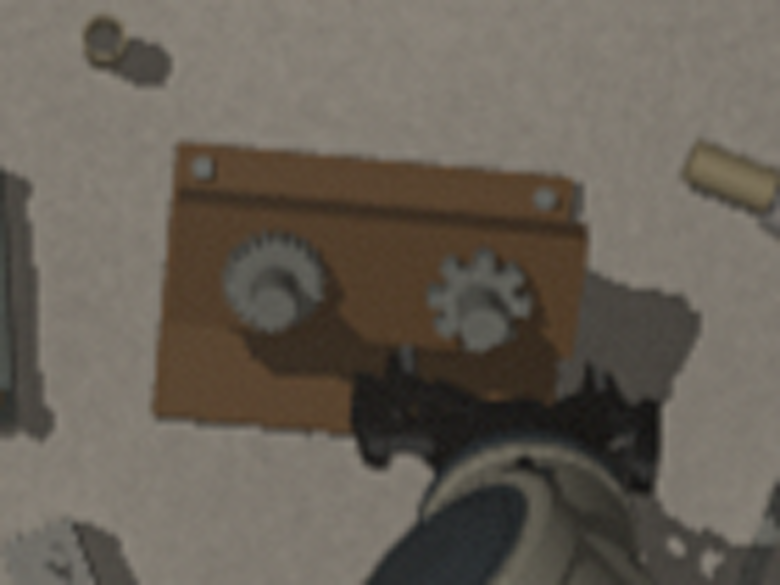

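The fingertips appear farther back than I predicted, and about 4 mm to −y of the gear. The TCP is 22 mm beyond the hub top, so I'll shut the fingers here to see the real TCP against the hub.

Run:
```python
from h import *
G=mid+n*.0235
eoat.gripper_close(force=20)
o=robot.get_obs();print(o["time_s"],o["gripper_width"])
B={"side":(215,90,295,150),"top":(280,150,360,210)}
snap("shut",B)
for c in("side","top"): print(c,[np.round((proj(c,P)[0]-np.array(B[c][:2]))*9.75) for P in (G+n*.05,mid+n*.0515)])
eoat.release();print(robot.get_obs()["time_s"])
```

```text
6.7083 0.0002084070940895829
side [array([330., 369.]), array([297., 427.])]
top [array([359., 297.]), array([354., 269.])]
7.5917
```

View pics/shut_side.png

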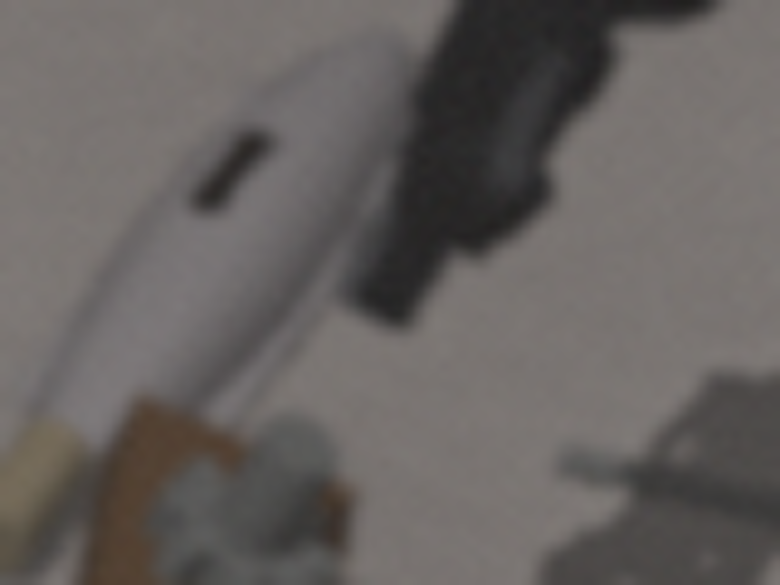

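View pics/shut_top.png

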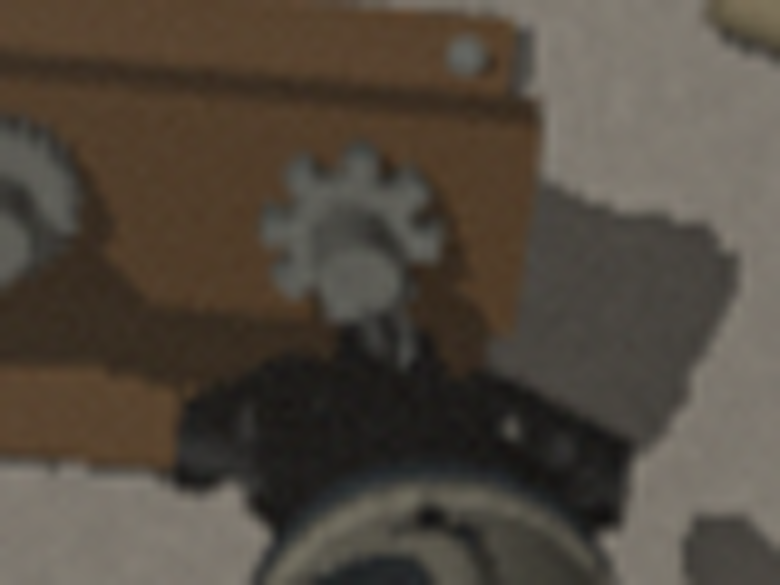

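Run:
```python
from h import *
G=mid+n*.0235; tcp=G+n*.05
B={"side":(215,90),"top":(280,150)}
f=lambda c,u,v:np.array([(u+.5)/9.75-.5+B[c][0],(v+.5)/9.75-.5+B[c][1]])
for v in(320,330,340):
    X,r=tri([("top",f("top",387,v)),("side",f("side",378,312))]);d=X-tcp;print("tip",v,X,np.round(r,1),"minus true",np.round(d,4),"along n",d@n)
X,r=tri([("top",f("top",361,284)),("side",f("side",303,437))]);print("hub",X,np.round(r,1),X-(mid+n*.0515))
```

```text
tip 320 [ 0.56355281 -0.1973992   0.19434131] [-0.   1.1 -1.  -0. ] minus true [-0.0092 -0.0049  0.0164] along n 0.018635827007298766
tip 330 [ 0.56223607 -0.19745133  0.19423509] [-0.   0.5 -0.5 -0. ] minus true [-0.0105 -0.0049  0.0163] along n 0.019114237562916536
tip 340 [ 0.56091919 -0.19750622  0.19412708] [ 0.  -0.1  0.   0. ] minus true [-0.0119 -0.005   0.0162] along n 0.01959101153852097
hub [ 0.58084491 -0.19425482  0.15532319] [ 0.  -0.5  0.4  0. ] [-0.00154867 -0.00098733 -0.00281893]
```

By triangulation the shut tips sit about 19 mm behind the expected TCP along the axis and 5 mm to −y. I'll correct y, move down with contact guarding, and check the depth in the picture before closing.

Run:
```python
from h import *
G=mid+n*.0235+yt*.0045
print(robot.move_l(G,max_speed=.06,contact_N=6))
o=robot.get_obs();print(o["time_s"],o["tool_pos"]-G,o["wrist_force"])
B={"side":(215,90,295,150),"top":(280,150,360,210)}
snap("down",B)
```

```text
False
8.575 [ 2.29170898e-05 -6.86470151e-05  2.40300440e-04] [ 0.12181105  0.63997657 -0.55077175]
```

View pics/down_side.png

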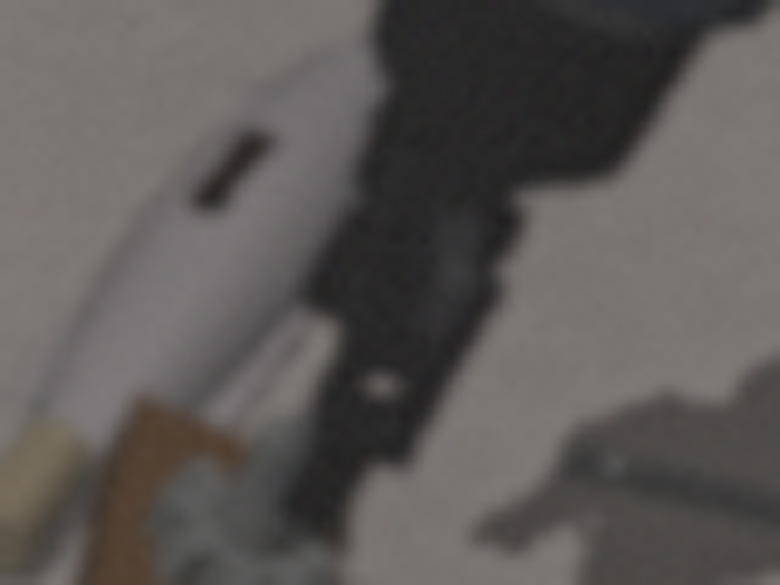

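View pics/down_top.png

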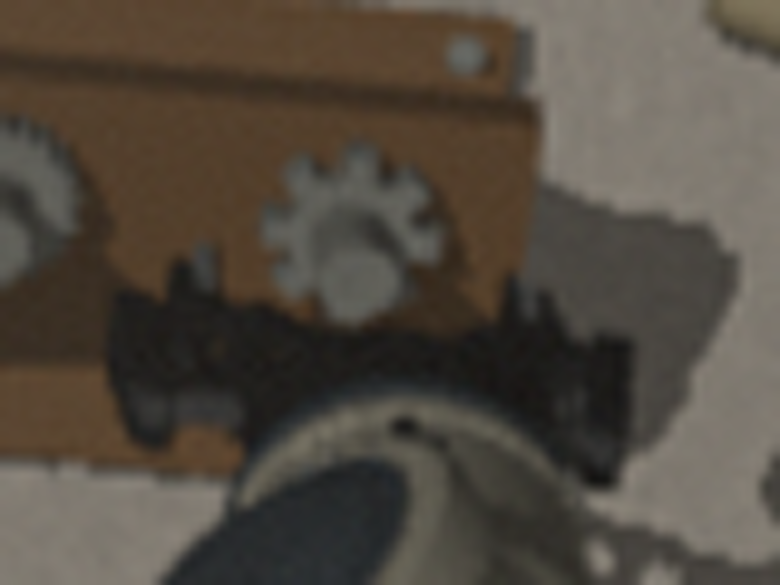

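The image suggests the open tips are still about 8 mm above the hub top, which contradicts the stated TCP. I'll settle it with a gentle probe: shut fingers on the hub top, guarded by contact force.

```bash
cat >> h.py <<'E'
xt=np.cross(yt,n); xt/=np.linalg.norm(xt)   # across axis, roughly rack +x
E
python3 - <<'E'
from h import *
print(xt)
A=mid+yt*.0045+xt*.004
robot.move_l(mid+n*.0735+yt*.0045,max_speed=.1)
eoat.gripper_close(force=20)
robot.move_l(A+n*.0735,max_speed=.1)
hit=robot.move_l(A+n*.025,max_speed=.025,contact_N=4)
o=robot.get_obs();print(hit,o["time_s"],"tcp above mid along n",(np.array(o["tool_pos"])-mid)@n,o["wrist_force"])
B={"side":(215,90,295,150),"top":(280,150,360,210)}
snap("probe",B)
E
```

```text
[ 0.89626406 -0.06739043  0.43837115]
True 12.0917 tcp above mid along n 0.02617288343962813 [-1.54990088  0.15931636  5.88675818]
```

View pics/probe_side.png

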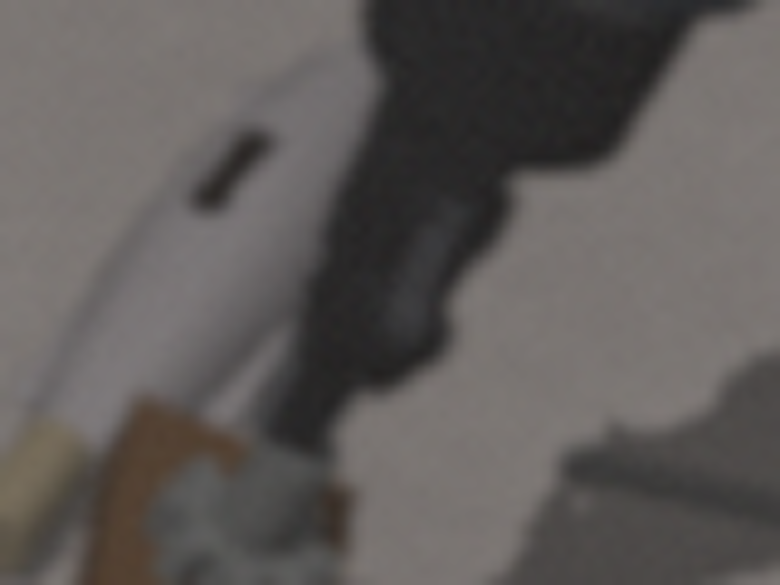

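View pics/probe_top.png

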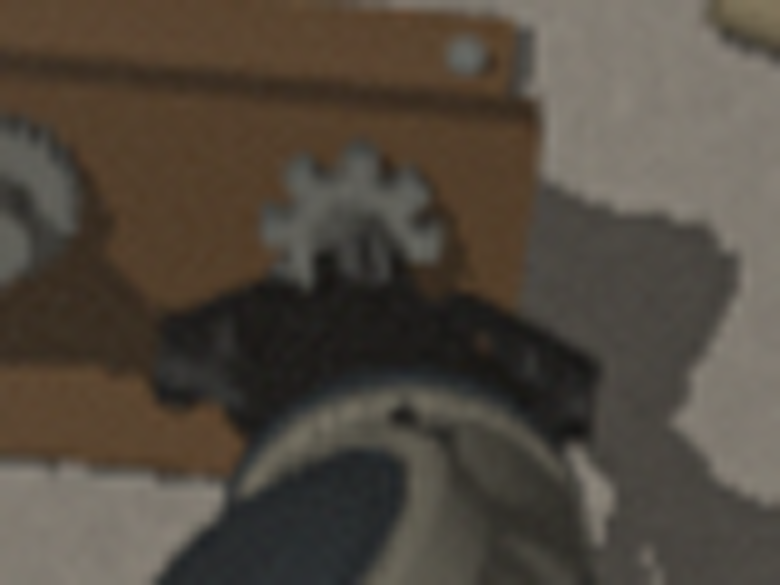

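The probe is conclusive: the shut tips touch the hub top when the nominal TCP is 25 mm lower than the given geometry says. I'll go by the contact and grasp with the tips about 29 mm below the hub top.

Run:
```python
from h import *
A=mid+yt*.0045+xt*.004
robot.move_l(A+n*.042,max_speed=.1)
eoat.release()
print(robot.move_l(A-n*.0025,max_speed=.06,contact_N=6))
o=robot.get_obs();print(o["time_s"],(np.array(o["tool_pos"])-mid)@n,o["wrist_force"])
B={"side":(215,90,295,150),"top":(280,150,360,210)}
snap("down2",B)
```

```text
False
14.175 -0.002372580884551716 [-0.87731389  0.14853434  0.07002946]
```

View pics/down2_side.png

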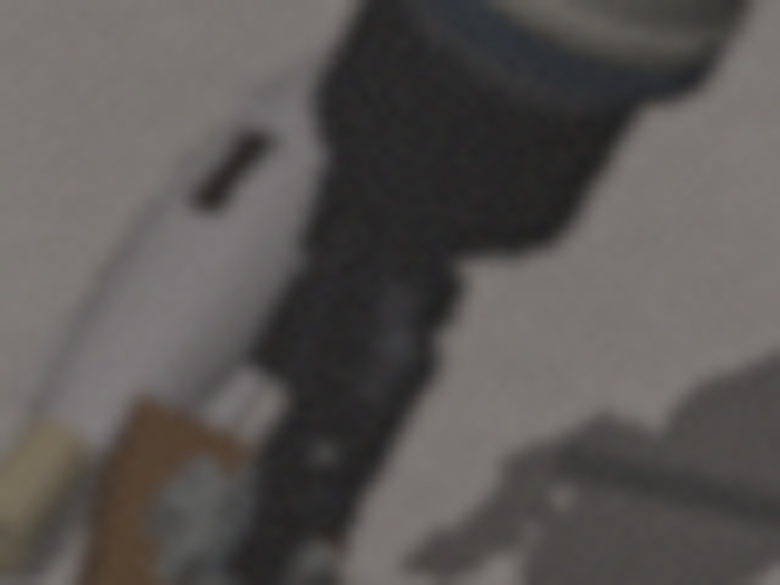

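View pics/down2_top.png

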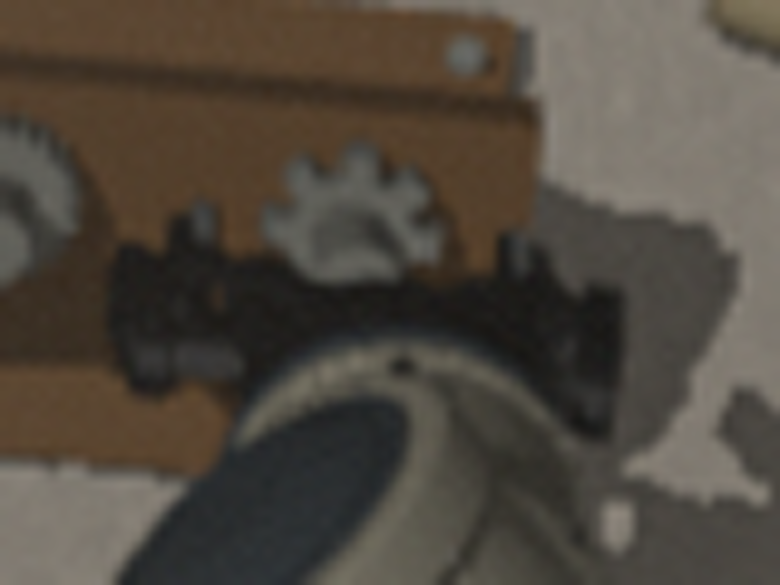

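The fingers straddle the hub: pads at columns 203 and 520, hub at 360. Closing now.

Run:
```python
from h import *
eoat.gripper_close(force=60)
o=robot.get_obs();print(o["time_s"],o["gripper_width"],o["wrist_force"])
```

```text
14.875 0.0222303474361688 [-4.83262247  1.02694995  5.91560731]
```

Run:
```python
from h import *
A=mid+yt*.0045+xt*.004
robot.move_l(A+n*.085,max_speed=.08)
o=robot.get_obs();print(o["time_s"],o["gripper_width"],o["wrist_force"])
snap("out",{"side":(190,70,310,160),"top":(250,140,370,230)})
```

```text
16.1167 0.022714458718079433 [-0.77384951 -0.35748628 -2.23634469]
```

View pics/out_side.png

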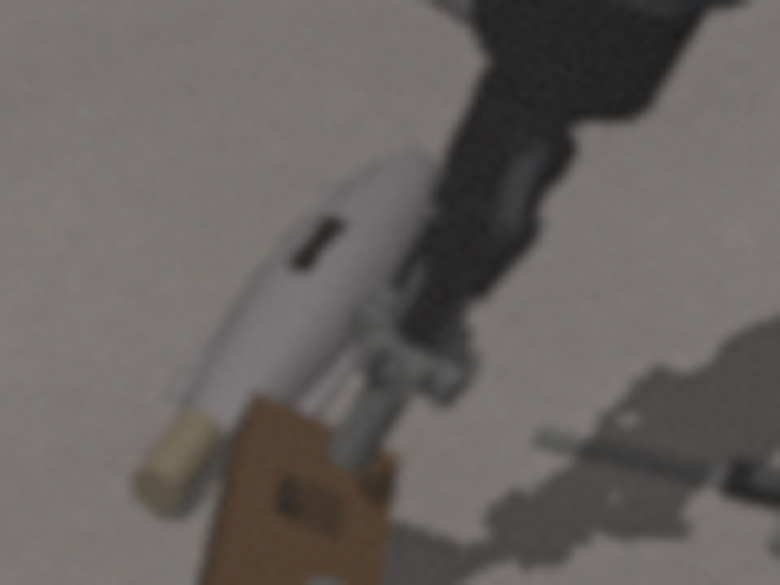

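View pics/out_top.png

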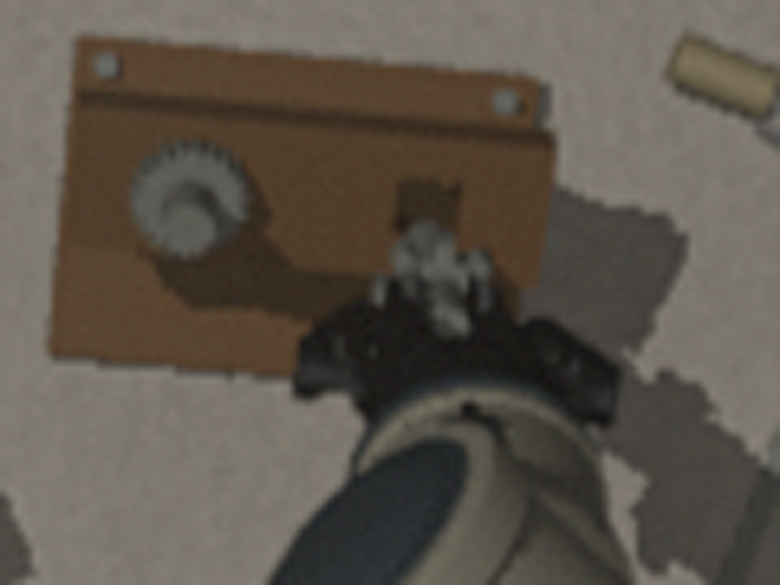

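The gear is held, clear of the hole and aligned with the fingers (the shaft direction matches the axis), and the fine gear is untouched. Next I'll lift, transfer and turn it upright.

Run:
```python
from h import *
p=np.array(robot.get_obs()["tool_pos"])
robot.move_l(p+[-.02,0,.10],max_speed=.12)
D=ori(np.array([0,0,-1.]),-yt)
robot.move_l([.602,.143,.26],max_speed=.14,attitude=D)
o=robot.get_obs();print(o["time_s"],o["tool_pos"],o["gripper_width"],o["wrist_force"])
snap("over",{"side":(160,140,320,260),"top":(140,100,300,220)})
```

```text
19.7583 [0.60192938 0.1426002  0.26015073] 0.02235432646503262 [-0.11741827 -0.53521031 -2.49527588]
```

View pics/over_side.png

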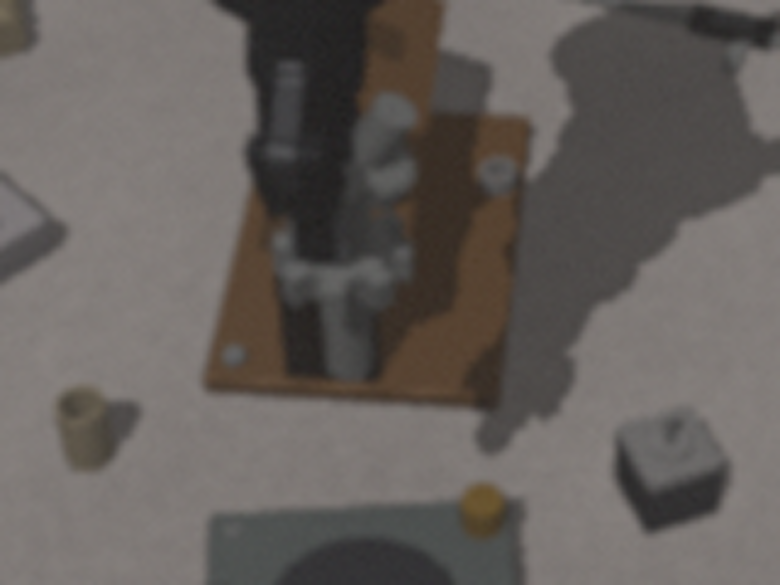

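View pics/over_top.png

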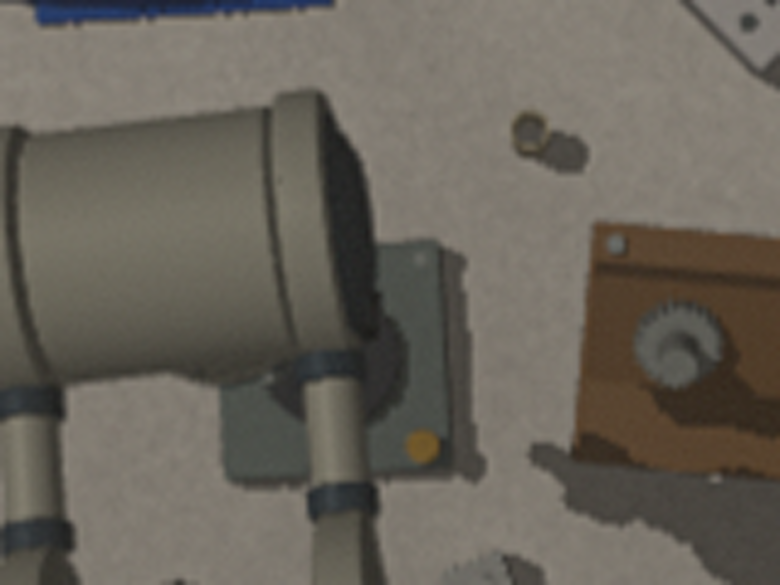

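Run:
```python
from h import *
for z in(.16,.185,.21,.235,.26,.30):print(z,np.round((proj("side",[.602,.143,z])[0]-[160,140])*4.875))
print(np.round((proj("side",[.602,.133,.21])[0]-[160,140])*4.875))
im=cv2.imread("pics/over_side.png")
cv2.imwrite("pics/over_z.png",cv2.resize(im[200:400,240:440],None,fx=2.9,fy=2.9,interpolation=cv2.INTER_CUBIC))
```

```text
0.16 [342. 441.]
0.185 [339. 402.]
0.21 [336. 362.]
0.235 [332. 320.]
0.26 [329. 276.]
0.3 [322. 203.]
[337. 344.]
```

View pics/over_z.png

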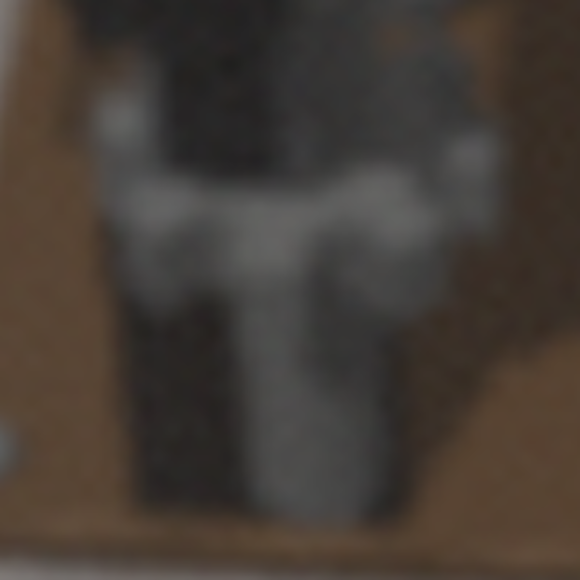

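Run:
```python
from h import *
robot.move_l([.605,.144,.135],max_speed=.1)
o=robot.get_obs();print(o["time_s"],o["tool_pos"],o["gripper_width"],o["wrist_force"])
snap("low",{"side":(180,190,300,310),"top":(140,100,300,220)})
```

```text
21.2583 [0.60539117 0.14404663 0.13563528] 0.02230443856057153 [ 0.4481556  -0.26366835 -2.90247366]
```

View pics/low_side.png

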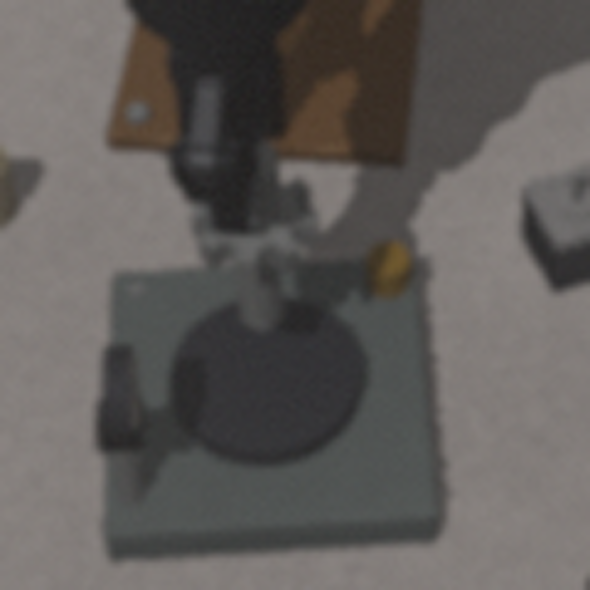

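View pics/low_top.png

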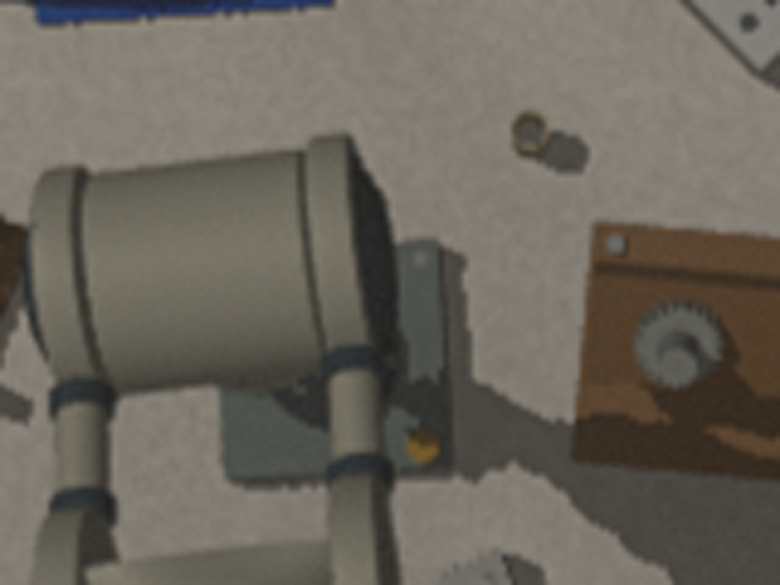

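Run:
```python
from h import *
h=robot.move_l([.605,.144,.100],max_speed=.03,contact_N=2.5)
if not h: h=robot.move_l([.605,.144,.055],max_speed=.015,contact_N=2.5)
o=robot.get_obs();print(h,o["time_s"],o["tool_pos"],o["gripper_width"],o["wrist_force"],o["torque"])
snap("touch",{"side":(180,190,300,310),"top":(140,100,300,220)})
```

```text
True 23.9417 [0.60519157 0.14399903 0.08639852] 0.022215081772781666 [0.77345991 0.23880621 6.67412185] [0.0365619  0.07231411 0.00911158]
```

View pics/touch_side.png

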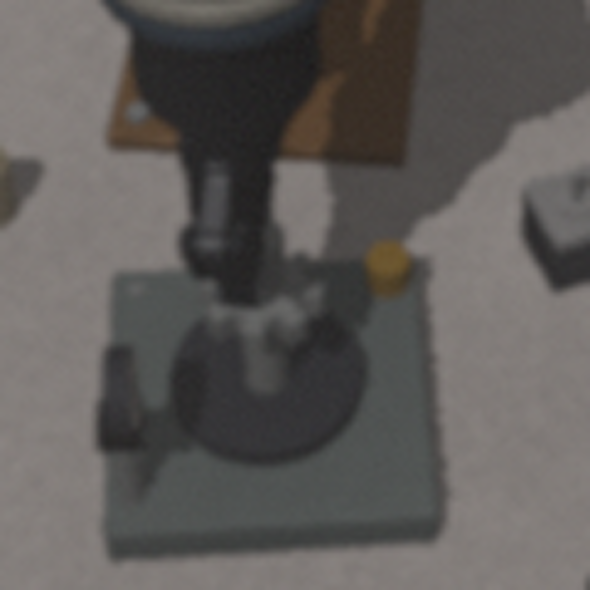

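Contact came at a TCP height of 0.0864, which matches the probed 25 mm tool offset. The shaft foot at (267,388) is within 2–3 mm of the plate centre at (268,381). I'll soften the grip so it seats flat, ease the pressing force, then release.

Run:
```python
from h import *
eoat.gripper_close(force=20); robot.sleep(.3)
o=robot.get_obs();print(o["time_s"],o["tool_pos"],o["gripper_width"],o["wrist_force"],o["torque"])
p=np.array(o["tool_pos"])
for i in range(6):
    f=robot.get_obs()["wrist_force"][2]
    if f<2: break
    p[2]+=.0002; robot.move_l(p,max_speed=.005); robot.sleep(.1)
    o=robot.get_obs();print(o["tool_pos"][2],o["wrist_force"],o["torque"])
print(o["time_s"])
snap("soft",{"side":(205,235,265,280),"top":(140,100,300,220)})
```

```text
24.5583 [0.60510031 0.14402895 0.08641247] 0.022178928670260004 [ 0.23976658 -0.52347395  5.97361034] [-0.01963178  0.05439326  0.01546422]
0.08646593595232901 [ 0.58664776  0.25625433 -1.7486058 ] [ 0.01893746 -0.0661998  -0.00609955]
25.025
```

View pics/soft_side.png

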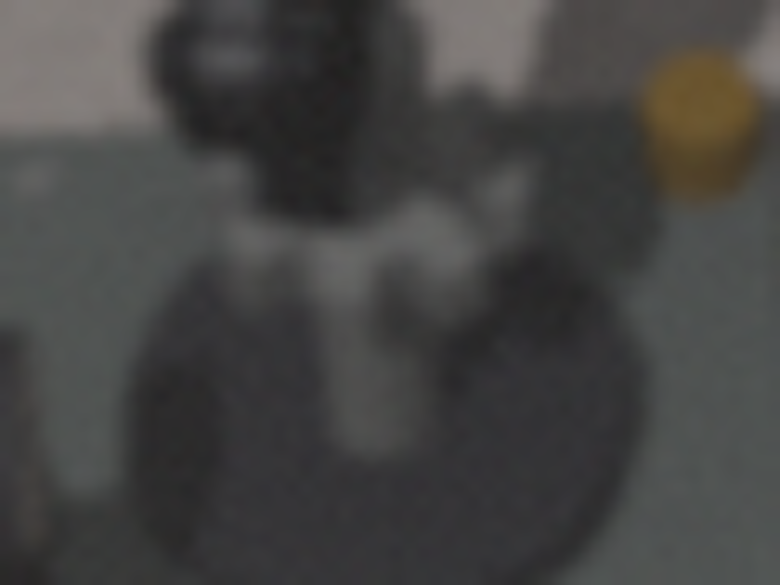

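Run:
```python
from h import *
eoat.release(); robot.sleep(.3)
o=robot.get_obs();print(o["time_s"],o["gripper_width"],o["wrist_force"])
snap("rel",{"side":(180,190,300,310),"top":(140,100,300,220)})
```

```text
26.0583 0.08548032928193369 [-0.2577046   0.59314921  0.39339654]
```

View pics/rel_side.png

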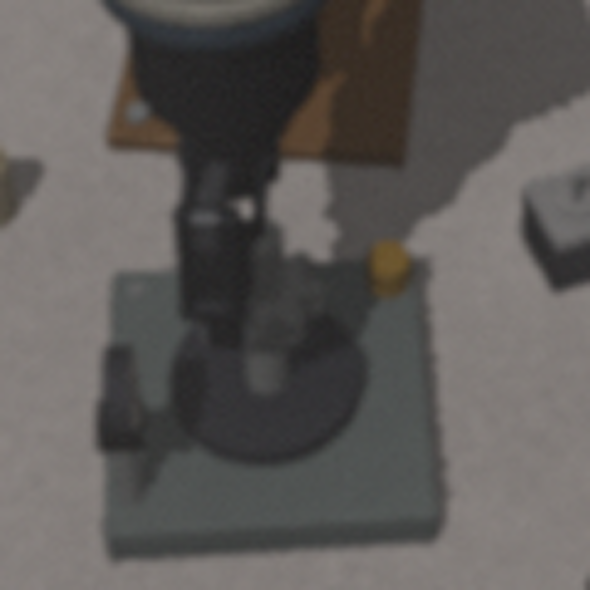

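It's standing. I'll retreat straight up and check from both cameras.

Run:
```python
from h import *
robot.move_l([.605,.144,.26],max_speed=.1)
robot.move_l([.42,.144,.34],max_speed=.15)
robot.sleep(.3)
print(robot.get_obs()["time_s"])
snap("fin",{"side":(180,190,300,310),"top":(150,110,310,230)})
print("fine",[(d["at"],d["p"]) for d in nets.spot_in("fine_mid","side")][:1])
```

```text
29.8333
fine [([0.605, -0.0684, 0.1316], 0.69)]
```

View pics/fin_side.png

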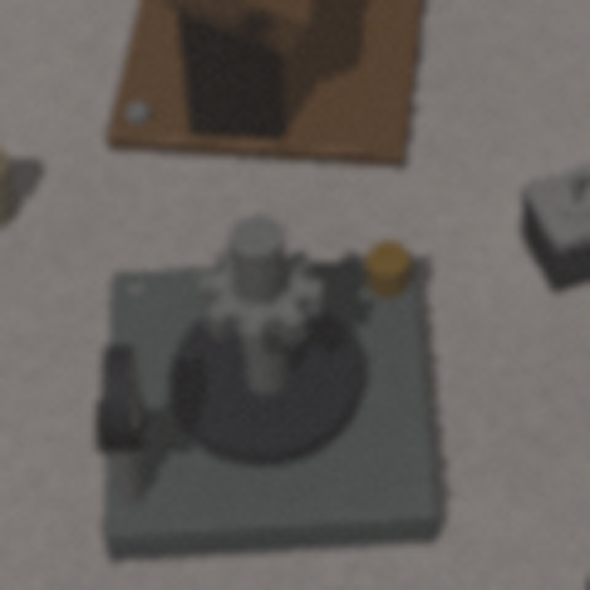

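View pics/fin_top.png

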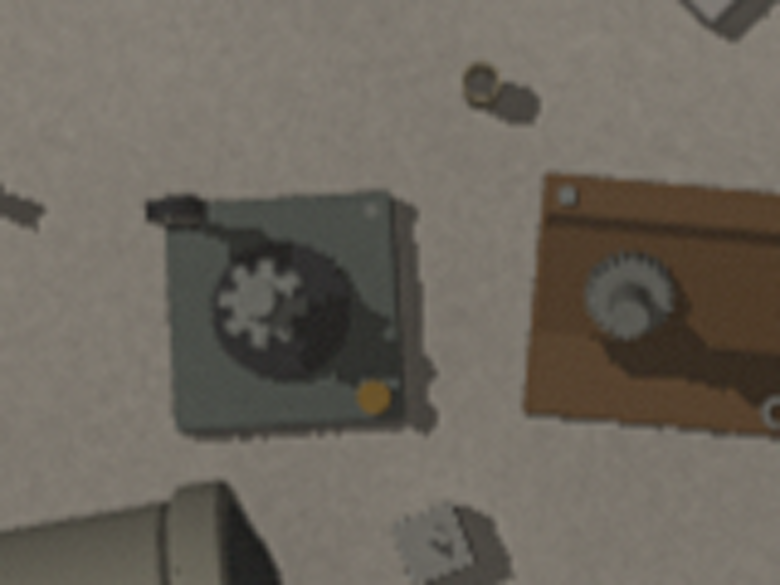

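Run:
```python
from h import *
ticket.job_done(); print(robot.get_obs()["time_s"])
```

```text
the job is handed in; nothing more can be done
the job is handed in; nothing more can be done
```

The eight-tooth gear now stands upright, shaft down and hub up, about 5 mm from the centre of the inspection plate. I handed the job in at about 30 s; no verdict was reported.

**What I did:** I gripped the gear by its hub along the 26° lean and drew it straight out. I then turned it upright over the plate, lowered it until it touched, eased the grip and let go.

**Last checks:**
- Both cameras show the gear standing with the gripper clear. I did not put a number on its final tilt.
- The other gear is still in its hole. The network's side-camera reading for it was within about 3 mm of where it started.
- The motor, coupling, collar and weight look unmoved in the final pictures. I did not look again at the screwdriver or caliper.

**What disagreed:**
- **Finger reach:** the fingertips were about 25 mm short of the stated tool point. A gentle touch on the hub top and the height at which the gear met the plate both gave the same figure, so I worked from contact instead.
- **Camera agreement:** the two cameras differed by about 5–11 mm in y, more than the stated 2 mm calibration. I used averages, corrected by where the fingers appeared in the pictures.

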